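# Tip the torch into its charging dock

## Robot

A 6-joint arm with a two-finger parallel gripper is mounted at the origin on a cart in front of the work surface, level with it; the furniture and walls round the work are solid. World frame = base frame: x ahead of the robot, y to its left, z up, the work surface at z = 0. Lengths are in mm, angles in rad, forces in N, time in s.
With the tool pointing down it reaches from about 275 to 1000 mm from the base axis. Payload 8.4 kg.
Tool frame: the origin (TCP) lies between the finger pads; the fingertips stand r.finger_overhang ahead of it and the grasp point (between the pads) is the TCP (r.finger_overhang is the distance from the TCP to the fingertips, in mm); z points along the fingers, y is the line along which they close (so a half turn about z gives the same grasp; the last joint's range is limited). The gripper opens to 85 mm and grips with 20 to 120 N. Pads are 22 mm wide; open, the fingers measure 114 mm over their backs; the gripper's body (76 mm by 85 mm) begins 54 mm behind the grasp point. The pads swing forward as they close: fully open they stand 13 mm farther back than shut.
Start: joints at [-1.287, 0.353, 1.633, -0, 1.155, -0.002], TCP at [176.202, -599.651, 250.281] pointing down, gripper open.
Joint ranges: [-2.63, 2.63], [-0.92, 2.1], [0.06, 2.66], [-1.3, 4.44], [0, 2.69], [-3.02, 3.02]. Speed limits (rad/s): [2.22, 2.22, 2.79, 3.14, 3.14, 3.14].

## Interface

Orientations are given as [roll, pitch, yaw] about the fixed x, y, z axes, in that order (R = Rz(yaw) Ry(pitch) Rx(roll)).
In Python, from rig import r, cams, sign_off gives the robot as it stands.
- The arm moves only by the shell command python3 -m crank 'ROWS' [FORCE]. ROWS is JSON, a list of rows, each a list of 7 numbers: the shift along the tool's x, y, z in m, then the turn, a rotation vector about the tool's x, y, z in rad, then the closure, from 0 (fully open) to 1 (shut). In form: [[dx, dy, dz, ax, ay, az, gripper], ...]. A call has 1 to 5 rows; each row is the pose to reach, as a shift and turn from the pose commanded when the call began, along the tool's axes at that moment; what a row does not reach only later rows make up. A row lasts 1/10 s, in which the tool goes at most 50 mm and 8.59 degrees, less where a joint would pass 70% of its speed; a pose out of reach is approached as far as the arm can. A call with a gripper value outside its range is refused whole. The fingers move at their own pace and stop on an object; FORCE is the grip in N (left out, the last holds). Time passes only in rows, so rows that repeat a pose let the fingers close. It gives the time, the measured TCP pose, the force, the opening and the grip force at its end, in the units of the state.
- r.sense(): the state, without advancing time (a new reading comes with each control period).
- cams.grab_frame(name): name is "scene" or "side" or "wrist"; returns a dict with "image" (384x512x3 uint8, red, green, blue), "fx", "fy", "cx", "cy" (pixels), "position" and "orientation" of the camera in the world. Camera axes: x right, y down, z forward; pixel columns grow to the right and rows downward; lengths in mm; the calibration is good to about 2 mm. A picture is of the moment at which its call begins. There is no depth.
- sign_off(): hands the job in; it is judged then, once.
The state is a dict: "clock": time; "qpos": joint angles; "qvel": joint speeds; "joint_efforts": joint torques, N m; "eef_pos": TCP position; "tcp_rot": TCP orientation; "contact_force": force on the tool from outside, world axes, zero at the start; "wrist_torque": the same for the moment, N m; "opening": opening from 0.0 (shut) to 1.0 (fully open); "grasp_force": force on a finger pad.
Only numpy, scipy, OpenCV 4.12 (cv2) and the standard library are available. Lean on these libraries where they do the work, as an engineer would, in place of code of your own. Each camera call takes 0.05 s, during which the arm holds its last target. There are 200 camera calls.

## Task

The black torch stands on its lens at the open end of its charging dock. Pushing only with the fingertips, never gripping or lifting it, push the torch over so that it drops lengthwise into the dock's trough with its tail towards the yellow contact block, let it settle there, and then push gently on its lens end to slide it along until its tail is fully home against the block. Leave the other things on the bench where they are.

Things in the scene. Friction and masses are not known exactly. Their poses are not given: they have to be found in the camera images.
- dock: fixed grey charging dock, 230 (x) x 66 x 12 mm, origin under its centre, on the bench. A trough runs along its x: floor 12 mm above the bench, between rails 36 to 40 mm apart, tops 26 mm above the bench; flared cheeks (x -5 to 73 mm, 100 mm apart at their tops, 64 mm high) guide the fall. The -x end is open; at the +x end is a yellow block, 44 mm wide, top at 48 mm. The torch must fall towards +x
- dock_stop (a point): the face of the yellow contact block that the torch's tail must meet, on the trough's centre line, 28 mm above the bench, at x = +85 mm in the dock's frame; axes as the dock's
- torch_centre (a point): half-way point on the axis of the loose black torch: 108 mm long, 0.1 to 0.2 kg, lens head 33 mm dia (32 mm long), body 28 mm dia; z from lens to tail. Starts upright on its lens in the trough near the -x end. Pushed 85 mm or more above the floor it tips, and falls by itself beyond about 17 deg. Lying, its axis is about 28 mm above the bench and a push of 1 to 2 N slides it
- torch_lens (a point): centre of the torch's flat lens end (the foot it stands on at the start); z from lens to tail
- torch_tail (a point): centre of the torch's tail end (its top at the start), 108 mm from the lens; z from lens to tail
- flux_bottle: white flux bottle with green cap, 47 dia x 94 mm, standing; a bystander, origin at the centre of its underside
- solder_spool: blue spool of solder, 67x81x41 mm, standing flat; a bystander, origin at the centre of its underside
- putty_tin: round putty tin, 69 dia x 54 mm; a bystander, origin at the centre of its underside
- spring_clamp: orange spring clamp lying flat, 78x133x20 mm; a bystander, origin at the centre of its underside
- pliers: red-handled pliers lying flat, 58x188x13 mm; a bystander, origin at the centre of its underside
- torch: the same torch, origin at the centre of its lens end
Mind the look-alikes: they are no part of the job. What is shaped like the torch but orange or pink is not meant.

How it is judged (in metres and radians):
On the way, in this order (a step that is already met when the one before it is completed fails the run):
1. the torch lies in the trough, tipped towards the contact block (angle between torch_centre's own z axis and vertical above 1.42 rad and z of torch_centre in the frame of dock below 0.035 m and y of torch_centre in the frame of dock between -0.008 and 0.008 m and x of torch_tail in the frame of dock_stop above -0.09 m), for 0.3 s.
2. its tail is home against the contact block (angle between torch_centre's own z axis and vertical above 1.42 rad and z of torch_centre in the frame of dock below 0.035 m and y of torch_centre in the frame of dock between -0.008 and 0.008 m and x of torch_tail in the frame of dock above 0.081 m), for 0.3 s.
At the end, for the whole second after the job is handed in: the torch lies at rest along the trough (within about 8 degrees of level, axis within 8 mm of the trough's centre line) with its tail within 4 mm of the contact block's face (all of step 2 and linear speed of torch below 0.01 m/s); the robot touches nothing.
It fails at once if the torch is lifted or carried (height (world z) of torch_centre above 0.09 m or (angle between torch_centre's own z axis and vertical above 1.42 rad and height (world z) of torch_centre above 0.045 m) or (angle between torch_centre's own z axis and vertical below 0.1 rad and height (world z) of torch_lens above 0.022 m)).
It fails at once if the torch is shoved or squeezed hard (over 40 N) (contact force between the fingers and torch above 40 N).
It fails at once if another thing on the bench is moved by more than 20 mm (distance of any of flux_bottle, solder_spool, putty_tin, spring_clamp, pliers from where it was at the start of the episode above 0.02 m).
It also fails if it takes over 48 s, if anything falls off the work surface, if the arm or the gripper's body presses on something with over 40 N, if the wrist force passes 120 N, or if a joint passes its speed limit or range.

## Working session

There is one attempt and no reset: what is moved stays moved. The work goes in short steps, Python scripts to look and compute and a shell command to move; the robot and the scene stay as the last step left them, time stands still between calls to the robot, and variables do not carry over. Pictures are saved under pics/ and viewed, at most 10 in all, crops included, and the job is handed in when it is done.

```bash
mkdir -p pics; ls; python3 - <<'E'
from rig import r,cams
import cv2,numpy as np
print(r.sense(), r.finger_overhang)
for n in("scene","side"):
    f=cams.grab_frame(n); cv2.imwrite(f"pics/{n}0.png",f["image"][:,:,::-1])
    print(n,{k:v for k,v in f.items() if k!="image"})
E
```

```text
pics
{'clock': 0.0, 'qpos': array([-1.28736973e+00,  3.53659929e-01,  1.63414076e+00,  1.55429075e-05,
        1.15519081e+00, -2.37567894e-03]), 'qvel': array([ 0.0001928 ,  0.0012362 , -0.00098176, -0.00158105, -0.00079703,
       -0.00074776]), 'joint_efforts': array([-2.53858881e-03, -6.05248547e+01, -3.42067802e+01, -2.12306991e-04,
        9.31449904e-03,  1.36808470e-05]), 'eef_pos': array([ 176.09738735, -599.20862714,  249.55146778]), 'tcp_rot': array([-3.14019385e+00, -1.75341370e-05,  2.85795982e-01]), 'contact_force': array([-0.38932685, -0.25284379, -0.12582444]), 'wrist_torque': array([-0.00854834,  0.01759832,  0.03181148]), 'grasp_force': 0.0, 'opening': 1.0038084714064988} 19.0
scene {'fx': 363.55350062292655, 'fy': 363.55350062292655, 'cx': 255.14400284863393, 'cy': 189.1223964656347, 'position': array([ 33.29444491, 399.20255177, 945.22254466]), 'orientation': array([-2.44692333,  0.01746046, -2.19864729])}
side {'fx': 376.3246012672207, 'fy': 376.3246012672207, 'cx': 253.10941944845098, 'cy': 195.34723520556508, 'position': array([270.42964829, 912.60734935, 463.71087156]), 'orientation': array([-1.93493283, -0.02469714, -2.7866629 ])}
```

View pics/scene0.png

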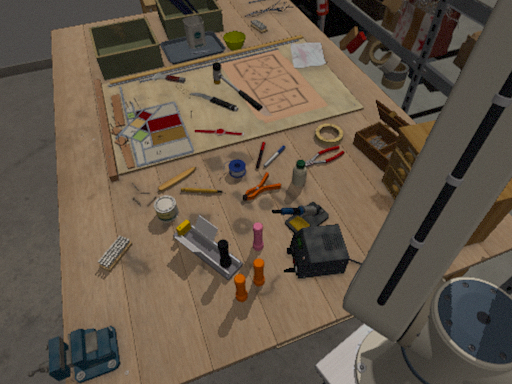

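View pics/side0.png

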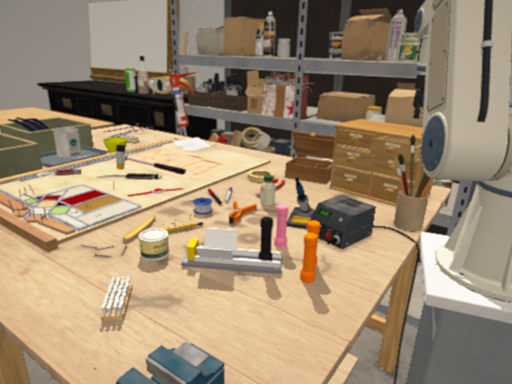

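Scene view: the dock runs from the yellow block at (183,228) to its open end near (238,268), and the black torch stands at about (224,252). The look-alikes are pink at (258,236) and orange at (240,288) and (258,272). Only the one in the trough is black, so that is the torch. I'll confirm it in an enlarged crop and measure there.

```bash
python3 - <<'E'
import cv2
a=cv2.imread("pics/scene0.png")[205:305,165:285]; b=cv2.imread("pics/side0.png")[205:295,170:330]
a=cv2.resize(a,None,fx=5,fy=5,interpolation=cv2.INTER_CUBIC); cv2.imwrite("pics/c1.png",a)
b=cv2.resize(b,None,fx=5,fy=5,interpolation=cv2.INTER_CUBIC); cv2.imwrite("pics/c2.png",b)
E
```

```text
(no output)
```

View pics/c1.png

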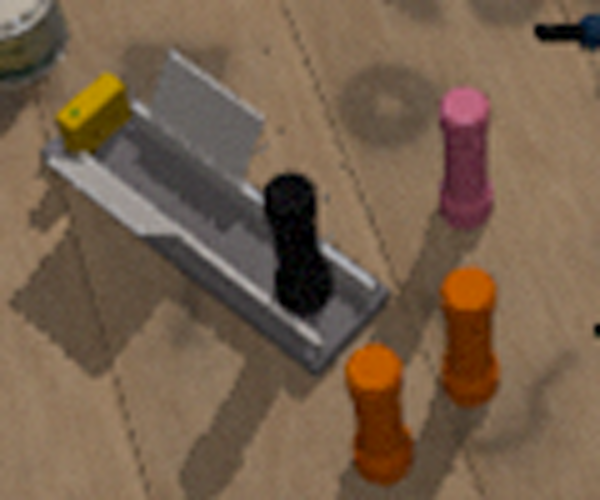

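View pics/c2.png

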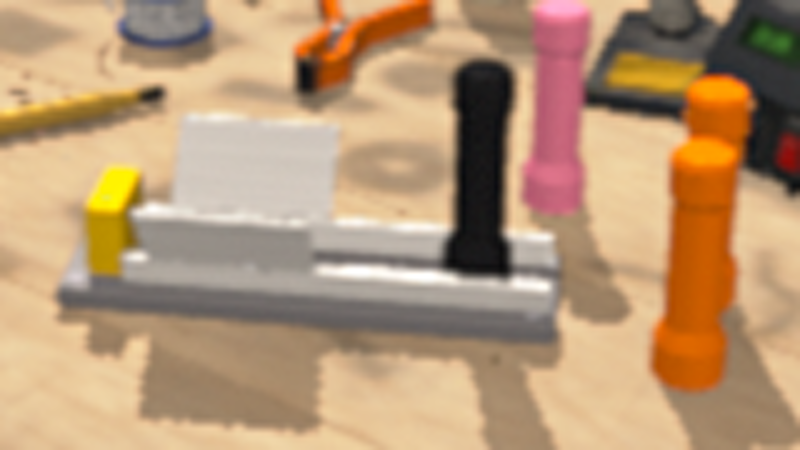

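The crops confirm the black torch standing in the trough. Next I'll fit the dock pose and locate the torch and its neighbours.

```bash
cat > h.py <<'E'
import numpy as np
from scipy.spatial.transform import Rotation as R
from scipy.optimize import least_squares
C={"scene":((363.5535,255.144,189.1224),(33.29444491,399.20255177,945.22254466),(-2.44692333,0.01746046,-2.19864729),(165,205)),
"side":((376.3246,253.1094,195.3472),(270.42964829,912.60734935,463.71087156),(-1.93493283,-0.02469714,-2.7866629),(170,205))}
def px(n,c): return (np.array(c,float)+.5)/5-.5+C[n][3]
def ray(n,p):
    (f,cx,cy),o,e,_=C[n]; return np.array(o),R.from_euler("xyz",e).apply([(p[0]-cx)/f,(p[1]-cy)/f,1])
def atz(n,p,z):
    o,d=ray(n,p); return o+d*(z-o[2])/d[2]
def proj(n,P):
    (f,cx,cy),o,e,_=C[n]; q=R.from_euler("xyz",e).inv().apply(np.array(P)-o); return np.array([f*q[0]/q[2]+cx,f*q[1]/q[2]+cy])
E
python3 - <<'E'
from h import *
# dock-frame points (mm); y sign: +y side seen nearest?
obs=[("scene",(318,374),(-115,33,0)),("scene",(388,292),(-115,-33,12)),("scene",(48,160),(115,33,6)),
("side",(557,340),(-115,33,0)),("side",(60,306),(115,33,0)),("side",(557,322),(-115,33,12)),("side",(60,292),(115,33,12))]
for s in(1,-1):
  def W(v,p): return np.append(v[:2]+R.from_euler("z",v[2]).apply([p[0],s*p[1],p[2]])[:2],p[2])
  g=lambda v:np.concatenate([proj(n,W(v,p))-px(n,c) for n,c,p in obs])
  for y0 in(0,1.5,3,-1.5):
    o=least_squares(g,[450,200,y0]); print(s,o.x,o.cost,np.round(o.fun,1) if o.cost<30 else '')
# torch
for n,t,b in(("scene",(290,190),(305,298)),("side",(484,76),(478,262))):
  print(n,"tail",atz(n,px(n,t),120),"lens",atz(n,px(n,b),12))
for nm,t in(("pink",(465,107)),("or1",(375,367)),("or2",(468,288))): print(nm,atz("scene",px("scene",t),108))
for nm,t in(("pink",(562,15)),("or1",(703,153)),("or2",(719,90))): print(nm,atz("side",px("side",t),108))
E
```

```text
1 [5.73088213e+02 2.02078980e+02 2.54849901e-01] 7.161481615026059 [ 0.8  1.5  2.  -0.6 -1.3 -0.6  0.1  1.1 -0.7  0.3  0.3  0.1 -1.  -1.5]
1 [5.73088213e+02 2.02078982e+02 2.54849981e-01] 7.161481615008753 [ 0.8  1.5  2.  -0.6 -1.3 -0.6  0.1  1.1 -0.7  0.3  0.3  0.1 -1.  -1.5]
1 [5.73088213e+02 2.02078983e+02 2.54850012e-01] 7.161481615014383 [ 0.8  1.5  2.  -0.6 -1.3 -0.6  0.1  1.1 -0.7  0.3  0.3  0.1 -1.  -1.5]
1 [5.73088213e+02 2.02078982e+02 2.54849961e-01] 7.1614816150088 [ 0.8  1.5  2.  -0.6 -1.3 -0.6  0.1  1.1 -0.7  0.3  0.3  0.1 -1.  -1.5]
-1 [5.56071263e+02 2.41150273e+02 4.77494768e-01] 600.8938340869059 
-1 [5.56071175e+02 2.41150272e+02 4.77496858e-01] 600.893834086354 
-1 [5.56071110e+02 2.41150270e+02 4.77498403e-01] 600.8938341048357 
-1 [5.56071240e+02 2.41150272e+02 4.77495331e-01] 600.8938340838683 
scene tail [501.17610966 183.47039787 120.        ] lens [496.96403938 187.05830805  12.        ]
side tail [496.84038941 193.26923941 120.        ] lens [503.76167245 168.75196818  12.        ]
pink [495.08155508  73.70009923 108.        ]
or1 [396.36798286 201.62182502 108.        ]
or2 [404.17423607 138.37576359 108.        ]
pink [492.23818937  84.45164103 108.        ]
or1 [395.68628346 205.12099999 108.        ]
or2 [402.45345505 140.2953883  108.        ]
```

Dock is at about (573, 202) with yaw 0.255. The torch is at dock x≈-75, y≈+1, which puts it in the trough. The orange look-alikes are at dock x≈-175, so a push from -x at height clears them. I'll raise the arm, shut the fingers and travel over.

```bash
python3 -m crank '[[0,0,-0.05,0,0,0,1],[0,0,-0.1,0,0,0,1],[0.02,-0.028,-0.13,0,0,0.03,1],[0.048,-0.065,-0.14,0,0,0.03,1],[0.077,-0.104,-0.14,0,0,0.03,1]]' 20
```

```text
clock: 0.6
eef_pos: [221.2, -477.7, 392.0]
tcp_rot: [3.139, -0.001, 0.254]
contact_force: [1.3, 0.3, 0.1]
opening: 0.144
grasp_force: 0.0
```

```bash
python3 -m crank '[[0.028,-0.039,0,0,0,0,1],[0.056,-0.078,0,0,0,0,1],[0.084,-0.117,0,0,0,0,1],[0.112,-0.156,0,0,0,0,1],[0.14,-0.195,0,0,0,0,1]]'
```

```text
clock: 1.1
eef_pos: [306.9, -252.2, 390.1]
tcp_rot: [-3.142, -0.0, 0.255]
contact_force: [1.9, -0.8, 0.0]
opening: 0.002
grasp_force: 0.0
```

```bash
python3 -m crank '[[0.028,-0.039,0,0,0,0,1],[0.056,-0.078,0,0,0,0,1],[0.084,-0.117,0,0,0,0,1],[0.112,-0.156,0,0,0,0,1],[0.14,-0.195,0,0,0,0,1]]'
```

```text
clock: 1.6
eef_pos: [393.0, -28.0, 390.4]
tcp_rot: [3.141, -0.001, 0.256]
contact_force: [0.5, -1.1, -0.7]
opening: -0.0
grasp_force: 0.0
```

```bash
python3 -m crank '[[0.028,-0.039,0,0,0,0,1],[0.056,-0.078,0,0,0,0,1],[0.08,-0.11,0,0,0,0,1],[0.08,-0.11,0,0,0,0,1],[0.08,-0.11,0,0,0,0,1]]'
```

```text
clock: 2.1
eef_pos: [442.3, 97.2, 389.7]
tcp_rot: [3.141, 0.002, 0.258]
contact_force: [0.8, -0.8, 0.4]
opening: 0.002
grasp_force: 0.0
```

```bash
python3 -m crank '[[0.016,-0.035,0,0,0,0,1],[0.032,-0.069,0.03,0,0,0,1],[0.032,-0.069,0.08,0,0,0,1],[0.032,-0.069,0.13,0,0,0,1],[0.032,-0.069,0.18,0,0,0,1]]'
```

```text
clock: 2.6
eef_pos: [455.7, 170.2, 209.0]
tcp_rot: [3.141, -0.001, 0.255]
contact_force: [0.4, -0.2, -0.8]
opening: 0.002
grasp_force: 0.0
```

```bash
python3 -m crank '[[0,0,0.03,0,0,0,1],[0,0,0.05,0,0,0,1],[0,0,0.05,0,0,0,1],[0,0,0.05,0,0,0,1]]'; python3 - <<'E'
from rig import r,cams
from h import *
import cv2
p=r.sense()["eef_pos"];print(p)
ims=[]
for n in("scene","side"):
    im=cams.grab_frame(n)["image"][:,:,::-1].copy()
    x,y=C[n][3]; y-=25
    print(n,"tip19",(proj(n,p-[0,0,19])-[x,y])*4,"tip32",(proj(n,p-[0,0,32])-[x,y])*4)
    ims.append(cv2.resize(im[y:y+120,x:x+95 if n=="scene" else x+105],None,fx=4,fy=4,interpolation=cv2.INTER_CUBIC))
cv2.imwrite("pics/d1.png",np.hstack(ims))
E
```

```text
clock: 3.0
eef_pos: [456.2, 170.5, 160.8]
tcp_rot: [3.141, 0.0, 0.255]
contact_force: [-0.3, 1.1, 0.6]
opening: 0.0
grasp_force: 0.0
[456.19932274 170.52617668 160.82671963]
scene tip19 [282.88339397 270.86680142] tip32 [284.06866631 281.32644366]
side tip19 [470.4627968  119.37232384] tip32 [469.11169182 141.06035472]
```

View pics/d1.png

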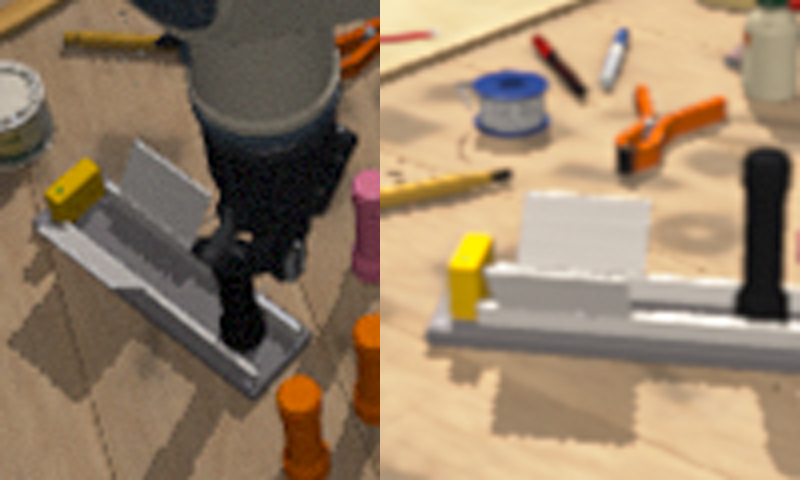

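The left half (scene) shows the shut fingertips at about (285,275), which matches the 19 mm overhang prediction of (283,271), and they are behind the torch. The right half (side) shows the torch still upright at (765,230). I'll lower to a tip height of about 102 and advance slowly.

```bash
python3 -m crank '[[0,0,0.02,0,0,0,1],[0,0,0.04,0,0,0,1],[0.004,-0.001,0.04,0,0,0,1],[0.010,-0.001,0.04,0,0,0,1],[0.014,-0.001,0.04,0,0,0,1]]'
```

```text
clock: 3.6
eef_pos: [471.1, 176.6, 121.9]
tcp_rot: [-3.141, -0.003, 0.256]
contact_force: [-0.2, -0.1, 0.8]
opening: 0.002
grasp_force: 0.0
```

```bash
python3 -m crank '[[0.004,0,0,0,0,0,1],[0.008,0,0,0,0,0,1],[0.012,0,0,0,0,0,1],[0.016,0,0,0,0,0,1],[0.02,0,0,0,0,0,1]]'; python3 - <<'E'
from rig import r,cams
from h import *
import cv2
ims=[]
for n in("scene","side"):
    im=cams.grab_frame(n)["image"][:,:,::-1].copy()
    x,y=C[n][3]; y-=25
    ims.append(cv2.resize(im[y:y+120,x:x+80 if n=="scene" else x+120],None,fx=4,fy=4,interpolation=cv2.INTER_CUBIC))
cv2.imwrite("pics/d2.png",np.hstack(ims))
E
```

```text
clock: 4.1
eef_pos: [488.9, 181.1, 120.3]
tcp_rot: [3.142, 0.0, 0.256]
contact_force: [-0.2, -0.3, 0.9]
opening: 0.002
grasp_force: 0.1
```

View pics/d2.png

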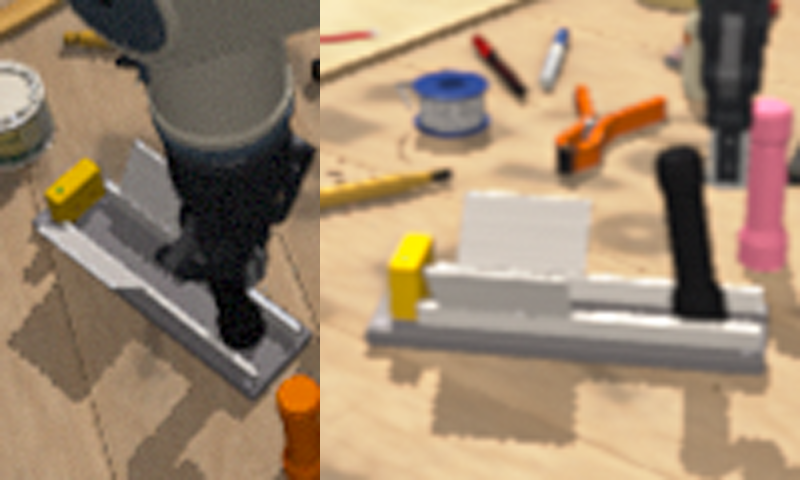

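Side view: the torch leans about 8° towards the block, with its top at (680,160), and the finger is just behind it at (728,150). I'll continue.

```bash
python3 -m crank '[[0.004,0,0,0,0,0,1],[0.009,0,0,0,0,0,1],[0.014,0,0,0,0,0,1],[0.019,0,0,0,0,0,1],[0.024,0,0,0,0,0,1]]'
```

```text
clock: 4.7
eef_pos: [512.4, 187.3, 120.3]
tcp_rot: [-3.142, -0.0, 0.256]
contact_force: [-0.1, -0.8, -0.1]
opening: -0.002
grasp_force: 0.0
```

```bash
python3 -m crank '[[0.005,0,0,0,0,0,1],[0.01,0,0,0,0,0,1],[0.01,0,0,0,0,0,1],[0.01,0,0,0,0,0,1],[0.01,0,0,0,0,0,1]]'; python3 - <<'E'
from rig import r,cams
from h import *
import cv2
ims=[]
for n in("scene","side"):
    im=cams.grab_frame(n)["image"][:,:,::-1].copy()
    x,y=C[n][3]; y-=25
    ims.append(cv2.resize(im[y:y+120,x:x+80 if n=="scene" else x+120],None,fx=4,fy=4,interpolation=cv2.INTER_CUBIC))
cv2.imwrite("pics/d3.png",np.hstack(ims))
E
```

```text
clock: 5.2
eef_pos: [521.3, 189.6, 120.2]
tcp_rot: [3.142, 0.0, 0.256]
contact_force: [0.3, 0.4, 0.2]
opening: 0.006
grasp_force: 0.0
```

View pics/d3.png

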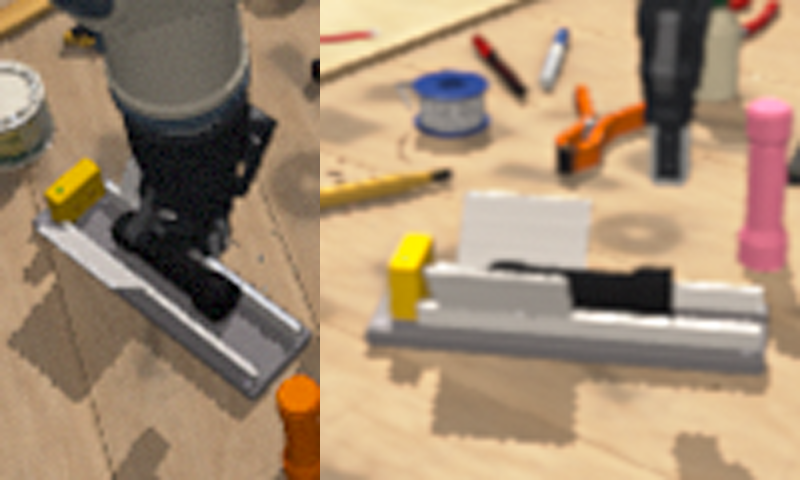

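The torch lies in the trough, tail towards the block; the side view has its lens end at about (672,290). I'll work out the lens position in the dock frame and move the fingers up and back meanwhile.

```bash
python3 - <<'E'
from h import *
D=np.array([573,202,0]);Rd=R.from_euler("z",.255)
o,d=ray("side",(170+352/4,180+290/4)); o=Rd.inv().apply(o-D); d=Rd.inv().apply(d)
# lens silhouette on plane y=+10 (near edge) or 0
for y in(0,10): print(o+d*(y-o[1])/d[1])
for c in((232,300),(212,312)): print(Rd.inv().apply(atz("scene",(165+c[0]/4,180+c[1]/4),28)-D))
E
python3 -m crank '[[-0.03,0,-0.01,0,0,0,1],[-0.06,0,-0.01,0,0,0,1],[-0.055,0,-0.01,0,0,0,1],[-0.055,0,-0.01,0,0,0,1]]'
```

```text
[-59.04643084   0.          30.99662544]
[-59.75972761  10.          36.66079048]
[-58.59597047  -6.68829533  28.        ]
[-54.05515653   9.35065236  28.        ]
clock: 5.7
eef_pos: [468.9, 176.0, 130.7]
tcp_rot: [-3.141, -0.001, 0.256]
contact_force: [1.1, 0.7, 0.1]
opening: 0.002
grasp_force: 0.0
```

Lens at dock x≈-58, so it needs about 35 mm of travel. I'll move forward for clearance from the orange one, then descend to a tip height of about 30 and push.

```bash
python3 -m crank '[[0.017,0.0005,0,0,0,0,1],[0.017,0.0005,0.03,0,0,0,1],[0.017,0.0005,0.06,0,0,0,1],[0.017,0.0005,0.082,0,0,0,1],[0.017,0.0005,0.082,0,0,0,1]]'
```

```text
clock: 6.2
eef_pos: [484.0, 179.2, 45.8]
tcp_rot: [3.141, 0.004, 0.256]
contact_force: [0.0, 0.3, 1.0]
opening: -0.003
grasp_force: 0.0
```

```bash
python3 -m crank '[[0.006,0,0,0,0,0,1],[0.012,0,0,0,0,0,1],[0.017,0,0,0,0,0,1],[0.021,0,0,0,0,0,1],[0.025,0,0,0,0,0,1]]'
```

```text
clock: 6.7
eef_pos: [509.7, 186.1, 48.9]
tcp_rot: [-3.142, -0.001, 0.256]
contact_force: [-1.3, -0.6, 1.1]
opening: 0.001
grasp_force: 0.6
```

```bash
python3 -m crank '[[0.004,0,0,0,0,0,1],[0.008,0,0,0,0,0,1],[0.012,0,0,0,0,0,1],[0.016,0,0,0,0,0,1],[0.02,0,0,0,0,0,1]]'
```

```text
clock: 7.2
eef_pos: [528.7, 191.0, 48.2]
tcp_rot: [3.142, 0.0, 0.256]
contact_force: [-1.3, -0.5, 1.0]
opening: 0.001
grasp_force: 0.7
```

```bash
python3 -m crank '[[0.002,0,0,0,0,0,1],[0.004,0,0,0,0,0,1],[0.006,0,0,0,0,0,1],[0.007,0,0,0,0,0,1],[0.008,0,0,0,0,0,1]]'
```

```text
clock: 7.7
eef_pos: [536.2, 193.0, 48.3]
tcp_rot: [-3.142, 0.0, 0.256]
contact_force: [-1.2, -0.8, 0.1]
opening: 0.004
grasp_force: 0.6
```

```bash
python3 -m crank '[[0.001,0,0,0,0,0,1],[0.002,0,0,0,0,0,1],[0.002,0,0,0,0,0,1]]'; python3 -m crank '[[0.001,0,0,0,0,0,1],[0.001,0,0,0,0,0,1]]'
```

```text
clock: 8.0
eef_pos: [538.3, 193.6, 48.3]
tcp_rot: [-3.142, -0.0, 0.256]
contact_force: [-1.3, 0.5, -0.5]
opening: -0.002
grasp_force: 0.2
clock: 8.2
eef_pos: [539.2, 193.8, 48.3]
tcp_rot: [-3.142, -0.0, 0.256]
contact_force: [-0.6, -0.1, -0.3]
opening: -0.0
grasp_force: 0.3
```

```bash
python3 -m crank '[[0.001,0,0,0,0,0,1],[0.001,0,0,0,0,0,1]]'; python3 -m crank '[[0.001,0,0,0,0,0,1],[0.001,0,0,0,0,0,1]]'
```

```text
clock: 8.4
eef_pos: [540.2, 194.0, 48.3]
tcp_rot: [-3.142, -0.0, 0.256]
contact_force: [-0.1, 0.5, 0.2]
opening: -0.002
grasp_force: 0.3
clock: 8.6
eef_pos: [541.2, 194.3, 48.3]
tcp_rot: [-3.142, -0.0, 0.256]
contact_force: [-1.5, 0.0, 0.2]
opening: -0.004
grasp_force: 0.3
```

```bash
python3 -m crank '[[0.001,0,0,0,0,0,1],[0.001,0,0,0,0,0,1]]'
```

```text
clock: 8.8
eef_pos: [542.1, 194.6, 48.3]
tcp_rot: [-3.142, -0.0, 0.256]
contact_force: [-0.8, -0.3, -0.4]
opening: 0.0
grasp_force: 0.3
```

```bash
python3 -m crank '[[0.001,0,0,0,0,0,1],[0.001,0,0,0,0,0,1]]'
```

```text
clock: 9.0
eef_pos: [542.5, 194.6, 48.2]
tcp_rot: [3.142, 0.001, 0.256]
contact_force: [-3.3, -0.4, 1.7]
opening: 0.002
grasp_force: 1.6
```

```bash
python3 -m crank '[[0.001,0,0,0,0,0,1],[0.001,0,0,0,0,0,1]]'
```

```text
clock: 9.2
eef_pos: [542.7, 194.7, 48.1]
tcp_rot: [3.141, 0.003, 0.256]
contact_force: [-6.5, -1.4, 4.3]
opening: -0.001
grasp_force: 3.2
```

```bash
python3 - <<'E'
from rig import r,cams
from h import *
import cv2
ims=[]
for n in("scene","side"):
    im=cams.grab_frame(n)["image"][:,:,::-1].copy()
    x,y=C[n][3]
    ims.append(cv2.resize(im[y:y+70,x:x+80],None,fx=5,fy=5,interpolation=cv2.INTER_CUBIC))
cv2.imwrite("pics/d4.png",np.hstack(ims))
E
```

```text
(no output)
```

View pics/d4.png

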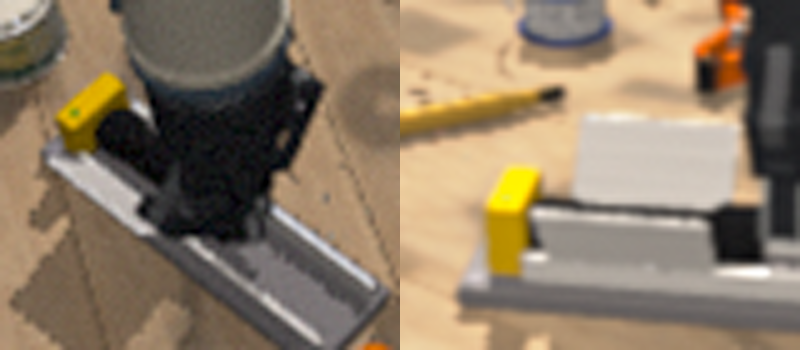

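The tail is against the yellow block (scene (110,130), side (530,220)), and the force rise with the finger stalled confirms it is home. I'll hold briefly, then back off and rise.

```bash
python3 -m crank '[[0,0,0,0,0,0,1],[0,0,0,0,0,0,1],[-0.002,0,0,0,0,0,1],[-0.008,0,0,0,0,0,1],[-0.016,0,0,0,0,0,1]]'; python3 -m crank '[[-0.008,0,0,0,0,0,1],[-0.012,0,-0.02,0,0,0,1],[-0.012,0,-0.06,0,0,0,1],[-0.012,0,-0.11,0,0,0,1],[-0.012,0,-0.15,0,0,0,1]]'
```

```text
clock: 9.8
eef_pos: [528.7, 191.0, 48.4]
tcp_rot: [-3.142, -0.001, 0.256]
contact_force: [0.4, -0.8, -0.3]
opening: 0.002
grasp_force: 0.0
clock: 10.3
eef_pos: [516.5, 187.9, 200.6]
tcp_rot: [-3.142, -0.001, 0.256]
contact_force: [0.8, 0.4, -0.2]
opening: 0.0
grasp_force: 0.0
```

```bash
python3 -m crank '[[-0.04,0,-0.04,0,0,0,1],[-0.08,0,-0.08,0,0,0,1],[-0.08,0,-0.08,0,0,0,1],[-0.08,0,-0.08,0,0,0,1],[-0.08,0,-0.08,0,0,0,1]]';python3 - <<'E'
from rig import r,cams
from h import *
import cv2
ims=[]
for n in("scene","side"):
    im=cams.grab_frame(n)["image"][:,:,::-1].copy()
    x,y=C[n][3]
    ims.append(cv2.resize(im[y:y+70,x:x+80],None,fx=5,fy=5,interpolation=cv2.INTER_CUBIC))
cv2.imwrite("pics/d5.png",np.hstack(ims))
E
```

```text
clock: 10.8
eef_pos: [439.7, 167.8, 277.6]
tcp_rot: [3.142, -0.0, 0.256]
contact_force: [-1.1, -0.2, -0.3]
opening: 0.0
grasp_force: 0.0
```

View pics/d5.png

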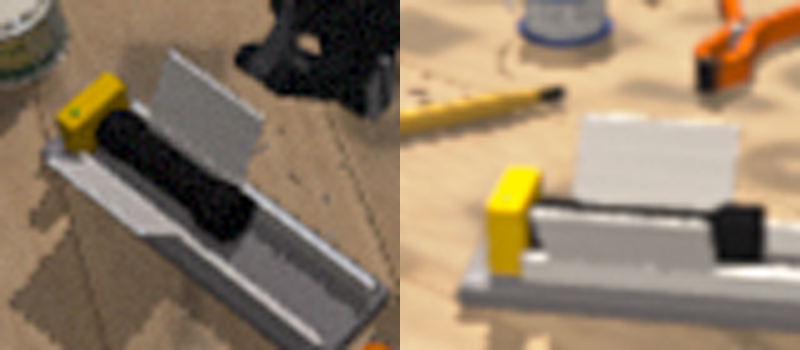

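The torch lies in the trough with its tail touching the yellow block at scene (105,130) and its lens at (235,215). The gripper is clear.

```bash
python3 -c "
from rig import sign_off
print(sign_off())"
```

```text
the job is handed in; nothing more can be done
None
```

I pushed the torch over into the trough and slid it until its tail was home against the yellow block. The arm has backed clear, and I handed the job in at about 11 s; the sign-off did not report a result.

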